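# Clear the pickle pot and fit the soldering block

## Robot

A 6-joint arm with a two-finger parallel gripper is mounted at the origin on the work surface. World frame = base frame: x ahead of the robot, y to its left, z up, the work surface at z = 0. Lengths are in mm, angles in rad, forces in N, time in s.
With the tool pointing down it reaches from about 350 to 775 mm from the base axis. Payload 7.3 kg.
Tool frame: the origin (TCP) lies on the centre line of the jaws, within the pads' length; the fingertips stand 14 mm ahead of it and the grasp point (between the pads) lies 5 mm behind it; z points along the fingers, y is the line along which they close (so a half turn about z gives the same grasp; the last joint's range is limited). The gripper opens to 92 mm and grips with 3 to 60 N. Pads are 19 mm wide; open, the fingers measure 130 mm over their backs; the gripper's body (75 mm by 190 mm) begins 47 mm behind the grasp point.
Start: joints at [-1.259, 0.342, 1.524, -0, 1.275, -0.146], TCP at [232.061, -470.947, 240.741] pointing down, gripper open.
Joint ranges: [-2.53, 2.53], [-0.77, 2.02], [0.04, 2.7], [-1, 4.14], [0.28, 2.66], [-3.11, 3.11]. Speed limits (rad/s): [2.57, 2.57, 3.14, 3.14, 3.14, 3.14].

## Interface

Orientations are given as [roll, pitch, yaw] about the fixed x, y, z axes, in that order (R = Rz(yaw) Ry(pitch) Rx(roll)).
In Python, from plant import get_obs, capture, bot, spot_in, trace, pinpoint gives the robot as it stands.
- The arm moves only by the tool play_rows, never from a script. Its argument "rows" is a list of rows, each a list of 2 entries, a list of its own where there are three numbers: the shift along the world's x, y, z in units of 3 cm (1.0 is 3 cm), then the turn, a rotation vector about the world's x, y, z in units of 8 degrees (1.0 is 8 degrees). A call has 1 to 12 rows; each row shifts and turns the commanded pose from where the row before left it; what a row does not reach is not made up. A row lasts 1/8 s, in which the tool goes at most 62.5 mm and 10.7 degrees, less where a joint would pass 70% of its speed; a pose out of reach is approached as far as the arm can. A call with a number of a shift or a turn outside -1 to 1 is refused whole. A call with a gripper value outside its range is refused whole. "hand" is the opening, from -1 (shut) to 1 (fully open), set as the call begins (left out, the last holds). The fingers move at their own pace and stop on an object; the grip force is fixed at half the most. Time passes only in rows, so rows that do not move let the fingers close. It gives the time, the measured TCP pose, the force, the opening and the grip force at its end, in the units of the state.
- get_obs(): the state, without advancing time (a new reading comes with each control period).
- capture(name): name is "scene" or "side" or "wrist"; returns a dict with "frame" (384x512x3 uint8, red, green, blue), "fov_y" (degrees; the focal length in pixels is half the picture's height over the tangent of half this angle, whatever the lens; pixels are square), "cx", "cy" (the principal point, pixels), "dist" ([k1, k2, p1, p2, k3] as OpenCV has them; the pictures are not rectified), "rvec" (rotation vector, rad) and "tvec" (3), from world to camera coordinates, as OpenCV has them; the wrist camera has in their place "hand_eye" (4x4, takes a point from camera to tool coordinates, whose origin is the TCP and whose axes are the flange's). Camera axes: x right, y down, z forward; pixel columns grow to the right and rows downward; lengths in mm; the calibration is good to about 2 mm. A picture is of the moment at which its call begins: read the wrist's pose just before it. There is no depth.
- bot.close_job(): hands the job in; it is judged then, once.
Trained networks look in the newest picture that a camera, given by its name, has taken for a name from the list of things; names that differ only in an ending like _2 or _b are one class to them, and where a whole thing is asked for, a point or a joint stands for the part that bears it (a point fixed in the world has none). Each returns a list of dicts, best first, with "p" (0 to 1); they miss things now and then, are a little off and sometimes report something else, mostly with a low value. They report only what shows in the picture. A call takes as long as a camera call. They do not tell look-alikes from the thing itself.
- spot_in(query, camera): "at" ([row, column] in pixels, amid what is visible of it).
- trace(query, camera): "mask" (384x512 bool, what is visible of it) and "at" ([row, column] in pixels, amid what is visible of it).
- pinpoint(query, camera): "at" ([row, column] in pixels: a listed point, or the origin of a listed thing).
The state is a dict: "time": time; "joint_positions": joint angles; "dq": joint speeds; "tau": joint torques, N m; "tool_pos": TCP position; "tcp_rot": TCP orientation; "contact_force": force on the tool from outside, world axes, zero at the start; "moment": the same for the moment, N m; "grip_width": finger opening in mm; "finger_force": force on a finger pad.
Only numpy, scipy, OpenCV 4.12 (cv2) and the standard library are available. Lean on these libraries where they do the work, as an engineer would, in place of code of your own. Each camera call takes 0.05 s, during which the arm holds its last target. There are 200 camera calls.

## Task

Get the soldering stand ready for work: lift the copper pot off it, keeping the pot upright, and set it down gently on the round cork mat, with its whole base on the cork. Then take the white soldering block from its sloped rack and lower it, without dropping it, into the rectangular pocket in the stand's top so that it lies flat on the pocket floor. Leave the other things on the bench where they are.

Things in the scene. Friction and masses are not known exactly. Their poses are not given: they have to be found in the camera images.
- pot: Empty open copper pot, 100 mm across and 75 mm high (104 mm across its rim), about 0.35 kg, with a rigid bail handle standing over its mouth; starts on the soldering stand, covering the pocket. Origin: centre of its underside; z up; x runs along the handle's grip.
- pot_grip (a point): Middle of the pot's handle grip: a level wooden bar 18 mm in diameter and 70 mm long along the pot's x, 125 mm above the pot's underside (50 mm above the rim), with wire uprights at its two ends.
- stand: Fixed steel soldering stand, a plate 150 x 110 mm on four legs, top face 70 mm above the bench. Origin: on the bench under its centre; x along the 150 mm side, z up. In the middle of its top is an open rectangular pocket, 105 mm along x, 59 mm along y and 14 mm deep, with its upper edges bevelled 3 mm.
- pocket (a point): Centre of the pocket's floor, 56 mm above the bench (14 mm below the stand's top face); axes as the stand.
- mat: Fixed round cork mat, 150 mm across, 8 mm thick, to the left or the right of the stand. Origin: centre of its underside, on the bench.
- rack: Fixed light-wood rack, 130 x 80 mm, on the other side of the stand from the mat: a board sloped 25 degrees that rises along the rack's +x and faces its -x (roughly towards the robot), with a low lip along its lower edge. Its sides are open. Origin: on the bench under its centre; z up. The middle of the sloped surface is 58 mm above the origin.
- block: White ceramic block, 100 x 54 x 36 mm, 0.22 kg, lying loose on the rack's slope against the lip, sides free. Origin: centre of its 100 x 54 mm underside; x along its length (up the slope), y across its width, z (36 mm) out of the slope, so 25 degrees from vertical at the start. Fits the pocket either way round, its top then 22 mm above the stand's top face.
- hammer: Bystander: hammer, 240 mm long, lying on the bench between the robot and the stand. Origin: at its middle, underside.
- benchblock: Bystander: square steel block 65 x 65 x 30 mm. Origin: centre of its underside.
- cufftray: Bystander: shallow wooden tray 150 x 110 x 22 mm with a copper cuff, behind the stand. Origin: centre of its underside.
- punchtub: Bystander: white plastic tub 150 x 120 x 55 mm with steel punches. Origin: centre of its underside.
- punchbox: Bystander: green box 60 x 45 mm with upright steel punches, 75 mm high in all. Origin: centre of its underside.
- chiseltray: Bystander: wooden tray 150 x 100 x 24 mm with dark steel chisels. Origin: centre of its underside.
- fluxjar: Bystander: amber jar 56 mm across, 75 mm high. Origin: centre of its underside.
Things that resemble listed ones, but are neither listed nor needed, are in the scene too. What is shaped like the stand but green is not meant.

How it is judged (in metres and radians):
On the way, in this order (a step that is already met when the one before it is completed fails the run):
1. the pot is lifted clear of the stand (height (world z) of pot above 0.085 m and contact force between pot and stand below 0.05 N), for 0.2 s.
2. the pot stands upright on the cork mat, let go (horizontal distance between pot and mat below 0.027 m and z of pot in the frame of mat below 0.012 m and angle between pot's own z axis and vertical below 0.06 rad and contact force between the fingers and pot below 0.1 N and linear speed of pot below 0.02 m/s), for 0.3 s.
3. the block is lifted off its rack (contact force between block and rack below 0.05 N and height (world z) of block above 0.08 m), for 0.2 s.
At the end, for the whole second after the job is handed in: Pot upright (3 degrees) on the mat, centre within 27 mm of the mat's. Block in the pocket: underside within 3 mm of the floor, 7 mm of centre, 6 degrees of square (either way round), 3 degrees of flat, right side up. Both released and at rest (all of step 2 and z of block in the frame of pocket below 0.003 m and horizontal distance between block and pocket below 0.007 m and angle between the x axis of block and the x axis of stand, either way round below 0.1 rad and angle between the z axis of block and the z axis of stand, either way round below 0.06 rad and angle between block's own z axis and vertical below 0.5 rad and contact force between the fingers and block below 0.1 N and linear speed of block below 0.02 m/s); the robot touches nothing.
It fails at once if the pot is tipped more than 25 degrees (angle between pot's own z axis and vertical above 0.436 rad).
It fails at once if the pot or the block is dropped (falls freely by more than about 1 cm) ((contact force between pot and anything else below 0.01 N and linear speed of pot above 0.44 m/s) or (contact force between block and anything else below 0.01 N and linear speed of block above 0.44 m/s)).
It fails at once if the pot is banged down, or the block rammed into the stand (over 100 N) (contact force between pot and mat above 100 N or contact force between any of pot, block and stand above 100 N).
It fails at once if a bystander is moved more than 20 mm (distance of any of hammer, benchblock, cufftray, punchtub, punchbox, chiseltray, fluxjar from where it was at the start of the episode above 0.02 m).
It also fails if it takes over 54 s, if anything falls off the work surface, if the arm or the gripper's body presses on something with over 40 N, if the wrist force passes 120 N, or if a joint passes its speed limit or range.

## Working session

There is one attempt and no reset: what is moved stays moved. The work goes in short steps, Python scripts to look and compute and a tool call to move; the robot and the scene stay as the last step left them, time stands still between calls to the robot, and variables do not carry over. Pictures are saved under pics/ and viewed, at most 10 in all, crops included, and the job is handed in when it is done.

Besides the shell and the picture viewer there is one more tool, called after "Call:" as name(argument=value, ...), one argument or row to a line, values as JSON. play_rows: Moves the arm, as the interface text tells. Shifts and turns lie within -1 to 1; 1 stands for 3 cm of shift or 8 degrees of turn. Its arguments: {"type":"object","properties":{"rows":{"type":"array"},"hand":{"type":"number"}},"required":["rows"]}

```bash
mkdir -p pics
cat > h.py <<'E'
import numpy as np, cv2
from plant import get_obs, capture, bot, spot_in, trace, pinpoint
from scipy.spatial.transform import Rotation as R
def cam(name):
    o=get_obs(); c=capture(name); h,w=c["frame"].shape[:2]
    f=h/2/np.tan(np.radians(c["fov_y"])/2)
    K=np.array([[f,0,c["cx"]],[0,f,c["cy"]],[0,0,1]])
    if "hand_eye" in c:
        T=np.eye(4); T[:3,:3]=R.from_euler("xyz",o["tcp_rot"]).as_matrix(); T[:3,3]=o["tool_pos"]
        M=np.linalg.inv(T@np.array(c["hand_eye"]))
    else:
        M=np.eye(4); M[:3,:3]=cv2.Rodrigues(np.array(c["rvec"],float))[0]; M[:3,3]=np.ravel(c["tvec"])
    return dict(img=c["frame"],K=K,D=np.array(c["dist"],float),M=M)
def ray(c,rc):
    p=cv2.undistortPoints(np.array([[[rc[1],rc[0]]]],float),c["K"],c["D"])[0,0]
    Rm,t=c["M"][:3,:3],c["M"][:3,3]
    d=Rm.T@np.array([p[0],p[1],1]); return -Rm.T@t,d/np.linalg.norm(d)
def atz(c,rc,z):
    o,d=ray(c,rc); return o+d*(z-o[2])/d[2]
def tri(obs):
    A=np.zeros((3,3));b=np.zeros(3);L=[ray(*x) for x in obs]
    for o,d in L:
        P=np.eye(3)-np.outer(d,d);A+=P;b+=P@o
    x=np.linalg.solve(A,b); return x,[round(float(np.linalg.norm((np.eye(3)-np.outer(d,d))@(x-o))),1) for o,d in L]
def proj(c,X):
    return cv2.projectPoints(np.array(X,float).reshape(-1,3),cv2.Rodrigues(c["M"][:3,:3])[0],c["M"][:3,3],c["K"],c["D"])[0].reshape(-1,2)
def save(name,img): cv2.imwrite("pics/"+name,cv2.cvtColor(img,cv2.COLOR_RGB2BGR))
E
python3 - <<'E'
from h import *
C={}
for n in("scene","side"):
    C[n]=cam(n)
    save(n+"0.png",C[n]["img"])
    for q in "pot pot_grip stand pocket mat rack block hammer fluxjar punchbox benchblock".split():
        print(n,q,[(np.round(d["at"]).astype(int).tolist(),round(d["p"],2),np.round(atz(C[n],d["at"],0))[:2].tolist()) for d in pinpoint(q,n)][:3])
    print(n,np.round(C[n]["M"],2).tolist())
E
```

```text
scene pot [([206, 264], 0.86, [506.0, -75.0])]
scene pot_grip [([187, 269], 0.84, [438.0, -105.0]), ([208, 266], 0.56, [510.0, -65.0])]
scene stand [([217, 388], 0.87, [297.0, 285.0]), ([123, 241], 0.81, [268.0, -356.0]), ([218, 268], 0.78, [536.0, -38.0])]
scene pocket [([107, 246], 0.68, [196.0, -391.0]), ([215, 269], 0.66, [525.0, -43.0]), ([212, 388], 0.59, [285.0, 275.0])]
scene mat [([275, 331], 0.64, [585.0, 237.0])]
scene rack [([197, 212], 0.68, [584.0, -237.0])]
scene block [([185, 208], 0.61, [554.0, -283.0])]
scene hammer [([169, 272], 0.85, [371.0, -140.0])]
scene fluxjar [([179, 265], 0.75, [418.0, -136.0])]
scene punchbox [([251, 213], 0.8, [736.0, -108.0]), ([220, 268], 0.2, [543.0, -32.0])]
scene benchblock [([216, 329], 0.61, [411.0, 122.0])]
scene [[-0.59, 0.81, 0.0, 346.65], [0.69, 0.5, -0.52, -269.05], [-0.42, -0.3, -0.85, 1751.14], [0.0, 0.0, 0.0, 1.0]]
side pot [([209, 263], 0.85, [556.0, 66.0]), ([209, 327], 0.25, [780.0, 27.0])]
side pot_grip [([179, 266], 0.84, [606.0, 253.0])]
side stand [([228, 263], 0.95, [533.0, -38.0]), ([182, 185], 0.9, [297.0, 282.0]), ([313, 180], 0.62, [244.0, -354.0])]
side pocket [([168, 186], 0.8, [306.0, 384.0]), ([298, 177], 0.74, [238.0, -297.0]), ([214, 265], 0.57, [557.0, 33.0])]
side mat [([178, 263], 0.53, [593.0, 260.0])]
side rack [([272, 291], 0.58, [573.0, -258.0])]
side block [([253, 296], 0.73, [609.0, -179.0])]
side hammer [([253, 216], 0.58, [367.0, -134.0])]
side fluxjar [([251, 232], 0.77, [416.0, -134.0]), ([211, 328], 0.68, [778.0, 14.0]), ([205, 219], 0.4, [405.0, 114.0])]
side punchbox [([238, 325], 0.96, [722.0, -124.0])]
side benchblock [([205, 215], 0.76, [392.0, 117.0])]
side [[0.98, -0.2, 0.02, -531.76], [-0.1, -0.56, -0.82, 140.79], [0.18, 0.8, -0.57, 1479.91], [0.0, 0.0, 0.0, 1.0]]
```

View pics/scene0.png

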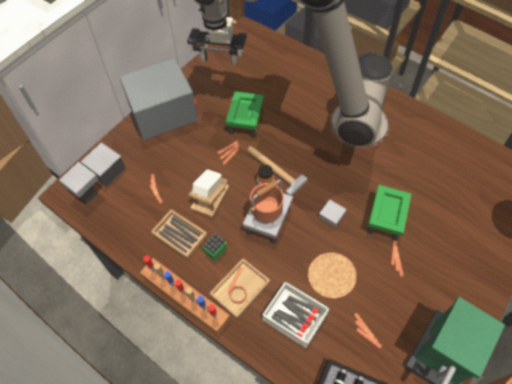

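View pics/side0.png

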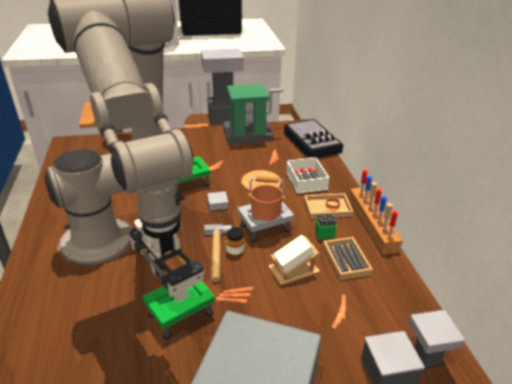

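Scene view: pot at (206,266) sits on the grey stand (225,268). The green stand-shapes at (110,246) and (210,389) are excluded by colour. The mat is at (275,331) and the white block on its rack is at (185,208). The grey blocks at (180,80) and (160,102) and the benchblock at (212,333) are not in a wooden rack. I'll confirm with a crop and triangulate.

Run:
```python
from h import *
a=cam("scene");b=cam("side")
save("crop1.png",cv2.resize(a["img"][145:305,180:370],None,fx=4.2,fy=3.7 if 0 else 3.7,interpolation=cv2.INTER_CUBIC))
for q in "pot pot_grip stand mat rack block".split():
    A=[d["at"] for d in pinpoint(q,"scene")];B=[d["at"] for d in pinpoint(q,"side")]
    print(q,[(np.round(x).tolist(),r) for x,r in (tri([(a,i),(b,j)]) for i in A for j in B) if max(r)<15])
w=capture("wrist");print(np.round(w["hand_eye"],3).tolist(),w["fov_y"]);print(get_obs()["tcp_rot"])
```

```text
pot [([541.0, -34.0, 63.0], [2.6, 2.6])]
pot_grip [([535.0, -34.0, 187.0], [2.1, 2.1])]
stand [([530.0, -38.0, 2.0], [0.0, 0.0]), ([300.0, 286.0, -6.0], [4.4, 4.4])]
mat [([581.0, 235.0, 2.0], [2.3, 2.3])]
rack [([575.0, -251.0, -8.0], [1.4, 1.4])]
block [([587.0, -251.0, 65.0], [3.9, 3.9])]
[[-0.0, -0.954, -0.3, 81.166], [1.0, -0.001, 0.001, -0.155], [-0.001, -0.3, 0.954, -145.054], [0.0, 0.0, 0.0, 1.0]] 68.08342066375886
[3.14152836e+00 1.96760728e-05 4.57803129e-01]
```

View pics/crop1.png

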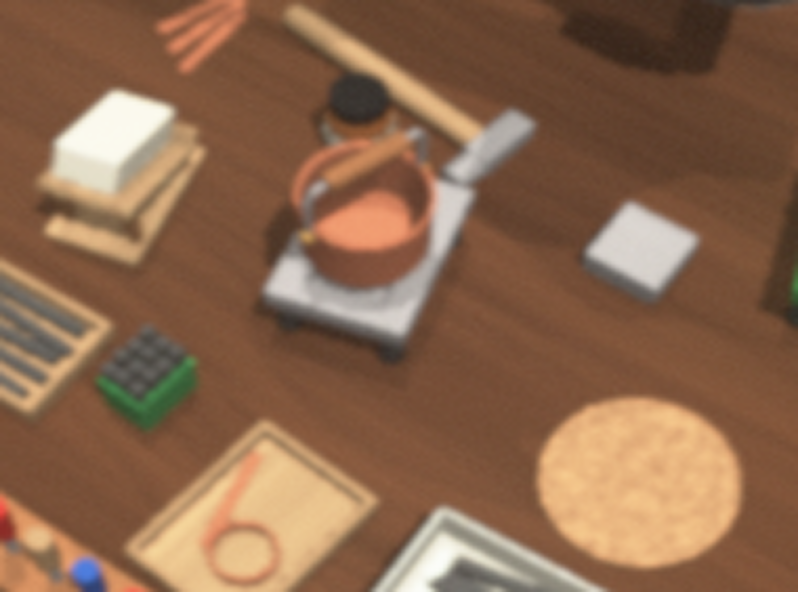

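The crop confirms it: the copper pot on the grey steel stand (crop 360,240), the white block on the wooden rack (120,140) and the cork mat (640,480). Next I move the wrist camera above the rack.

Call:
play_rows(
  rows=[
    [[0.5,1,0.8],[0,0,0]],
    [[0.6,1,0.8],[0,0,0]],
    [[0.8,1,0.6],[0,0,0]],
    [[1,1,0.5],[0,0,0]],
    [[1,1,0.3],[0,0,0]],
    [[1,1,0],[0,0,0]],
    [[1,1,0],[0,0,0]],
    [[1,0.4,0],[0,0,0]],
    [[1,0,0],[0,0,0]],
    [[1,0,0],[0,0,0]],
    [[1,0,0],[0,0,0]],
    [[1,0,0],[0,0,0]],
  ],
  hand=1,
)

```text
time: 3.45
tool_pos: [560.0, -248.8, 330.7]
tcp_rot: [3.142, 0.0, 0.458]
contact_force: [0.3, -0.8, 0.0]
grip_width: 91.9
finger_force: 0.0
```

Call:
play_rows(
  rows=[
    [[0,0,0],[0,0,0]],
    [[0,0,0],[0,0,0]],
  ],
)

```text
time: 3.7
tool_pos: [558.6, -248.9, 330.5]
tcp_rot: [-3.141, 0.001, 0.458]
contact_force: [0.2, 0.3, 0.1]
grip_width: 91.7
finger_force: 0.0
```

Run:
```python
from h import *
a=cam("wrist");save("w1.png",a["img"]);print(get_obs()["tool_pos"])
np.savez("w1.npz",**a)
for q in "rack block pot pot_grip stand".split():
    for d in pinpoint(q,"wrist"): print(q,np.round(d["at"]),round(d["p"],2),np.round(atz(a,d["at"],0 if q in("rack","stand") else 58)))
```

```text
[ 558.3732535  -248.98956604  330.84221411]
rack [137. 262.] 0.92 [ 583. -246.    0.]
block [143. 266.] 0.97 [ 584. -250.   58.]
block [190. 162.] 0.71 [ 449. -140.   58.]
block [ 29. 305.] 0.7 [ 738. -229.   58.]
pot [104. 114.] 0.62 [538. -35.  58.]
pot_grip [106.  45.] 0.7 [493.  49.  58.]
pot_grip [  5. 219.] 0.47 [ 713. -119.   58.]
stand [311. 236.] 0.74 [ 248. -354.    0.]
```

View pics/w1.png

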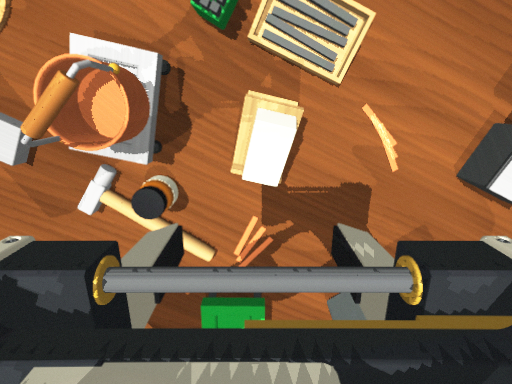

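The wrist view shows the block at (145,270) on its rack (135,265), leaning right of the image's up direction, with the pot handle at upper left (105,50). I'll take a second view near the pot.

Call:
play_rows(
  rows=[
    [[-0.2,0.8,0],[0,0,0]],
    [[-0.3,1,0],[0,0,0]],
    [[-0.3,1,0],[0,0,0]],
    [[-0.3,1,0],[0,0,0]],
    [[-0.3,1,0],[0,0,0]],
    [[-0.3,0.8,0],[0,0,0]],
    [[-0.3,0.4,0],[0,0,0]],
    [[0,0,0],[0,0,0]],
    [[0,0,0],[0,0,0]],
  ],
)

```text
time: 5.12
tool_pos: [499.3, -69.7, 330.8]
tcp_rot: [3.141, -0.0, 0.457]
contact_force: [0.6, -0.8, 0.1]
grip_width: 91.9
finger_force: 0.0
```

Run:
```python
from h import *
b=cam("wrist");save("w2.png",b["img"]);np.savez("w2.npz",**b);print(get_obs()["tool_pos"])
for q in "pot pot_grip stand rack block mat fluxjar".split():
    for d in pinpoint(q,"wrist")[:2]: print(q,np.round(d["at"]),round(d["p"],2),np.round(atz(b,d["at"],{"pot":70,"pot_grip":195,"block":58}.get(q,0))))
for q in "block","rack","mat":
    for d in trace(q,"wrist")[:1]: print(q,d["p"],d["mask"].sum(),d["at"])
```

```text
[499.34414271 -69.78649402 330.67749323]
pot [125. 248.] 0.91 [537. -38.  70.]
pot [153. 378.] 0.22 [ 583. -221.   70.]
pot_grip [137. 249.] 0.65 [538. -42. 195.]
pot_grip [ 49. 431.] 0.64 [ 680. -154.  195.]
stand [164.  23.] 0.63 [305. 275.   0.]
rack [154. 372.] 0.69 [ 580. -247.    0.]
block [232. 255.] 0.71 [ 388. -121.   58.]
block [159. 391.] 0.68 [ 585. -250.   58.]
mat [ 8. 92.] 0.57 [581. 237.   0.]
mat [154. 127.] 0.39 [399. 124.   0.]
fluxjar [208. 269.] 0.92 [ 417. -134.    0.]
block 0.61 3499 [163.4, 396.7]
rack 0.98 2721 [136.4, 369.7]
mat 0.83 5526 [25.5, 97.2]
```

View pics/w2.png

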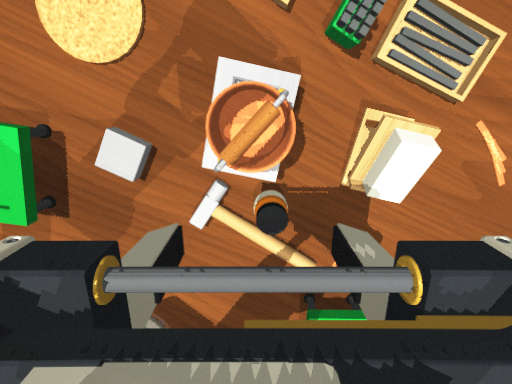

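View 2: the pot grip bar runs from (165,220) to (98,283), the stand plate corners are at (58,219), (75,302), (180,275) and (165,203), and the block is at (160,400). I compute the yaws and fit the block silhouette in both views.

```bash
cat > fit.py <<'E'
from h import *
from scipy.optimize import minimize
def blockmask(c,seed,thr=175):
    im=c["img"]; m=((im.min(2)>thr)&((im.max(2).astype(int)-im.min(2))<40)).astype(np.uint8)
    n,l,s,ce=cv2.connectedComponentsWithStats(m); return (l==l[seed]) if l[seed] else None
def hull(c,X):
    p=proj(c,X).astype(np.float32); return cv2.convexHull(p)
def fitbox(views,p0,dims,posef,step):
    L,W,H=dims; box=np.array([[x,y,z] for x in(-L/2,L/2) for y in(-W/2,W/2) for z in(0,H)])
    def cost(p):
        Rm,t=posef(p); s=0
        for c,m in views:
            h=hull(c,box@Rm.T+t); k=np.zeros(m.shape,np.uint8); cv2.fillConvexPoly(k,np.round(h*16).astype(np.int32),255,cv2.LINE_AA,4)
            s+=np.abs(k/255.-m).sum()
        return s
    r=minimize(cost,p0,method="Nelder-Mead",options=dict(initial_simplex=np.vstack([p0]+[np.array(p0)+step[i]*np.eye(len(p0))[i] for i in range(len(p0))]),xatol=.02,fatol=.5,maxiter=800))
    return r.x,r.fun
E
python3 - <<'E'
from fit import *
a=dict(np.load("w1.npz"));b=dict(np.load("w2.npz"))
v=[]
for c,s in((a,(145,270)),(b,(165,400))):
    m=blockmask(c,s,150); print(m.sum(),c["img"][s]); ys,xs=np.nonzero(m); print(ys.min(),ys.max(),xs.min(),xs.max()); v.append((c,m))
def pose(p): return R.from_euler("zy",[0,0]).as_matrix() if 0 else (R.from_euler("ZY",[p[3],-25],degrees=True).as_matrix()),np.array(p[:3])
for y0 in(10,25,0): print(*[np.round(q,1) for q in fitbox(v,[586,-250,58,y0],(100,54,36),pose,[5,5,5,6])])
e=[atz(b,q,195) for q in((165,220),(98,283))];d=e[1]-e[0];print("bar",e,np.degrees(np.arctan2(d[1],d[0])))
S=np.array([atz(b,q,70) for q in((58,219),(75,302),(180,275),(165,203))]);print("stand",S.round(),S.mean(0).round())
for i in range(4):
    d=S[(i+1)%4]-S[i];print(np.linalg.norm(d).round(),np.degrees(np.arctan2(d[1],d[0])).round(1))
E
```

```text
2913 [255 255 255]
108 186 242 295
3452 [255 255 255]
128 202 363 440
[ 585.8 -254.5   54.6   13. ] 471.3
[ 585.9 -254.5   54.4   12.8] 473.3
[ 586.1 -254.1   55.1   13.2] 476.4
bar [array([500.01222751, -27.71100411, 195.        ]), array([584.81496522, -54.809541  , 195.        ])] -17.721171328473208
stand [[ 597.   34.   70.]
 [ 627.  -73.   70.]
 [ 483. -107.   70.]
 [ 457.   -3.   70.]] [541. -37.  70.]
111.0 -74.5
148.0 -166.7
108.0 104.0
145.0 14.6
```

Run:
```python
from fit import *
a=dict(np.load("w1.npz"));b=dict(np.load("w2.npz"))
print(tri([(a,(106,47)),(b,(135,249))]))
for c,(r0,r1,c0,c1),n in((a,(40,170,0,140),"a"),(b,(80,190,190,310),"b")):
    hsv=cv2.cvtColor(c["img"],cv2.COLOR_RGB2HSV)[r0:r1,c0:c1]
    print(n,hsv[106-r0,47-c0] if n=="a" else hsv[135-r0,249-c0])
A=cv2.resize(a["img"][40:170,0:150],(600,520),interpolation=3);B=cv2.resize(b["img"][80:190,190:310],(567,520),interpolation=3)
save("bars.png",cv2.resize(np.hstack([A,B]),(800,356)))
```

```text
(array([540.39144391, -40.86210156, 199.36786358]), [0.1, 0.1])
a [ 15 175 230]
b [ 14 180 218]
```

View pics/bars.png

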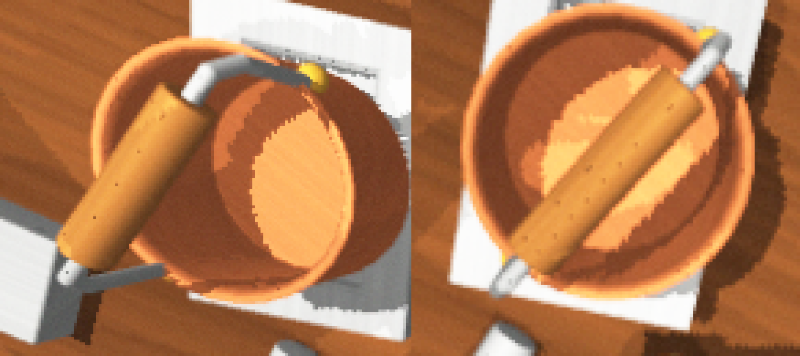

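Call:
play_rows(
  rows=[
    [[0.4,0.3,0],[0,0,-0.7]],
    [[0.4,0.3,0],[0,0,-0.7]],
    [[0.3,0.3,0],[0,0,-0.7]],
    [[0.2,0.1,0],[0,0,-0.7]],
    [[0,0,0],[0,0,-0.7]],
    [[0,0,0],[0,0,-0.7]],
    [[0,0,0],[0,0,-0.7]],
    [[0,0,0],[0,0,-0.6]],
    [[0,0,0],[0,0,0]],
    [[0,0,0],[0,0,0]],
  ],
)

```text
time: 6.92
tool_pos: [538.1, -38.9, 330.7]
tcp_rot: [3.141, 0.0, -0.308]
contact_force: [-0.1, 0.0, -0.1]
grip_width: 92.2
finger_force: 0.0
```

Run:
```python
from fit import *
a=dict(np.load("w1.npz"));b=dict(np.load("w2.npz"))
print(tri([(a,(104.5,49.6)),(b,(132.5,249.6))]),atz(b,(132.5,249.6),195))
e=[atz(b,q,195) for q in((159.7,227.7),(104.7,273.4))];d=e[1]-e[0];print("bar",np.linalg.norm(d),np.degrees(np.arctan2(d[1],d[0])))
```

```text
(array([542.0780691 , -40.54977403, 196.07402611]), [0.3, 0.3]) [542.23867367 -40.48405625 195.        ]
bar 69.2462907022734 -14.23421548998647
```

Call:
play_rows(
  rows=[
    [[0.13,-0.05,-0.6],[0,0,0.42]],
    [[0,0,-1],[0,0,0]],
    [[0,0,-1],[0,0,0]],
    [[0,0,-1],[0,0,0]],
    [[0,0,-0.7],[0,0,0]],
    [[0,0,-0.35],[0,0,0]],
    [[0,0,0],[0,0,0]],
    [[0,0,0],[0,0,0]],
  ],
)

```text
time: 7.92
tool_pos: [542.5, -40.6, 192.2]
tcp_rot: [3.142, -0.002, -0.251]
contact_force: [-0.3, 0.5, 1.0]
grip_width: 91.8
finger_force: 0.0
```

Call:
play_rows(
  rows=[
    [[0,0,0],[0,0,0]],
    [[0,0,0],[0,0,0]],
    [[0,0,0],[0,0,0]],
    [[0,0,0],[0,0,0]],
    [[0,0,0],[0,0,0]],
    [[0,0,0],[0,0,0]],
    [[0,0,0],[0,0,0]],
    [[0,0,0],[0,0,0]],
  ],
  hand=-1,
)

```text
time: 8.93
tool_pos: [542.0, -40.4, 191.2]
tcp_rot: [3.142, 0.0, -0.252]
contact_force: [-1.0, -0.1, -0.4]
grip_width: 17.3
finger_force: 29.8
```

Call:
play_rows(
  rows=[
    [[0,0,0.2],[0,0,0]],
    [[0,0,0.4],[0,0,0]],
    [[0,0,0.5],[0,0,0]],
    [[0,0,0.5],[0,0,0]],
    [[0,0,0.3],[0,0,0]],
    [[0,0,0.1],[0,0,0]],
    [[0,0,0],[0,0,0]],
    [[0,0,0],[0,0,0]],
  ],
)

```text
time: 9.93
tool_pos: [541.7, -40.4, 250.7]
tcp_rot: [3.141, 0.001, -0.252]
contact_force: [-0.4, -0.9, -4.0]
grip_width: 16.8
finger_force: 29.8
```

Call:
play_rows(
  rows=[
    [[0.05,0.3,0],[0,0,0]],
    [[0.1,0.6,0],[0,0,0]],
    [[0.1,0.9,0],[0,0,0]],
    [[0.15,1,0],[0,0,0]],
    [[0.15,1,0],[0,0,0]],
    [[0.15,1,0],[0,0,0]],
    [[0.15,1,0],[0,0,0]],
    [[0.15,1,0],[0,0,0]],
    [[0.15,1,0],[0,0,0]],
    [[0.1,0.8,0],[0,0,0]],
    [[0.05,0.4,0],[0,0,0]],
    [[0,0.2,0],[0,0,0]],
  ],
)

```text
time: 11.42
tool_pos: [580.9, 236.1, 251.0]
tcp_rot: [3.141, 0.0, -0.251]
contact_force: [-0.1, -0.6, -2.8]
grip_width: 17.2
finger_force: 29.8
```

Run:
```python
from h import *
b=cam("wrist");print(get_obs()["tool_pos"],get_obs()["contact_force"])
hs=cv2.cvtColor(b["img"],cv2.COLOR_RGB2HSV)
for n in("scene","side"):
    c=cam(n)
    for d in trace("mat",n)[:2]: print(n,"mat",d["at"],d["p"],d["mask"].sum(),atz(c,d["at"],8).round())
    for d in pinpoint("mat",n)[:1]: print(n,"mat",d["at"],d["p"],atz(c,d["at"],0).round())
    for d in pinpoint("pot",n)[:1]: print(n,"pot",d["at"],d["p"],atz(c,d["at"],130).round())
s=cam("side");save("side2.png",cv2.resize(s["img"][80:240,150:350],(800,640))[:600])
```

```text
[580.82076159 236.30065011 251.06960654] [ 0.28302569  0.52677887 -3.09749809]
scene mat [280.2, 328.8] 0.72 1210 [606. 242.   8.]
scene mat [274.0, 329.7] 0.6 [584. 232.  -0.]
scene pot [259.1, 336.8] 0.77 [586. 239. 130.]
side mat [178.3, 261.4] 0.64 712 [586. 249.   8.]
side mat [178.4, 261.8] 0.92 [590. 260.   0.]
side pot [235.2, 322.4] 0.63 [ 659. -257.  130.]
```

View pics/side2.png

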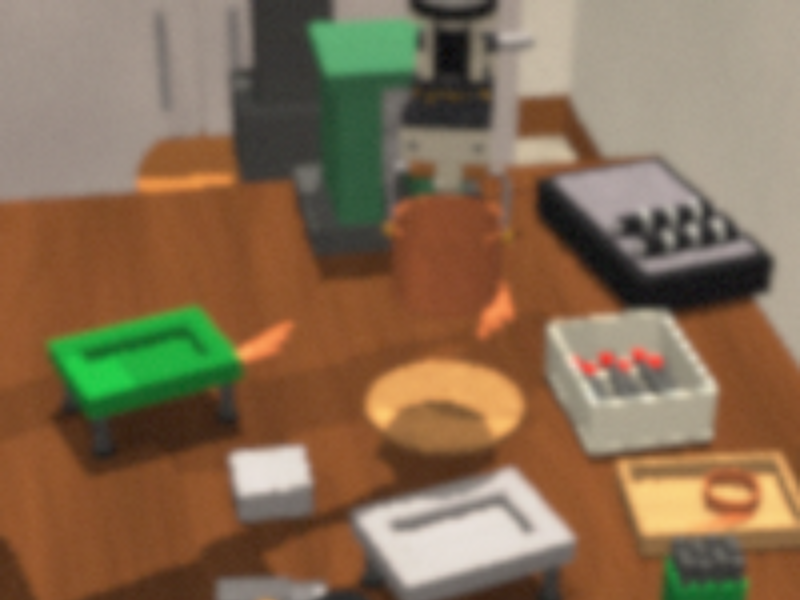

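The side crop shows the pot held upright above the mat (mat centre about (407,445) in the crop) and the grey stand with its pocket now open at (530,465). I refine the mat centre with circle fits.

Run:
```python
from fit import *
from scipy.optimize import least_squares
def circ(c,img,seed,nm):
    hs=cv2.cvtColor(img,cv2.COLOR_RGB2HSV).astype(int); rgb=img.astype(int)
    s=np.median(rgb[seed[0]-4:seed[0]+5,seed[1]-4:seed[1]+5].reshape(-1,3),0)
    m=(np.abs(rgb-s).sum(2)<130).astype(np.uint8); m=cv2.morphologyEx(m,cv2.MORPH_CLOSE,np.ones((5,5)));m=cv2.morphologyEx(m,cv2.MORPH_OPEN,np.ones((5,5)))
    n,l=cv2.connectedComponents(m); k=(l==l[seed]).astype(np.uint8)
    cn=max(cv2.findContours(k,cv2.RETR_EXTERNAL,cv2.CHAIN_APPROX_NONE)[0],key=len)[:,0]
    cn=cn[(cn[:,1]>2)]
    P=np.array([atz(c,(y,x),8)[:2] for x,y in cn])
    r=least_squares(lambda q:np.hypot(*(P-q[:2]).T)-q[2],[*P.mean(0),75],loss="soft_l1",f_scale=2); print(nm,k.sum(),r.x.round(1),r.cost)
b=dict(np.load("w2.npz"));circ(b,b["img"],(30,95),"w2")
sc=cam("scene");circ(sc,cv2.imread("pics/scene0.png")[:,:,::-1].copy(),(275,331),"scene0")
```

```text
w2 5266 [581.8 237.8  73.9] 15.104091045809813
scene0 1723 [584.9 239.5  73.3] 51.80465225683491
```

Call:
play_rows(
  rows=[
    [[0.05,0.07,-0.4],[0,0,0]],
    [[0,0,-0.8],[0,0,0]],
    [[0,0,-0.9],[0,0,0]],
    [[0,0,-0.8],[0,0,0]],
    [[0,0,-0.5],[0,0,0]],
    [[0,0,-0.25],[0,0,0]],
    [[0,0,-0.1],[0,0,0]],
    [[0,0,-0.1],[0,0,0]],
    [[0,0,0],[0,0,0]],
    [[0,0,0],[0,0,0]],
  ],
)

```text
time: 13.22
tool_pos: [582.6, 237.7, 136.2]
tcp_rot: [-3.141, -0.001, -0.251]
contact_force: [0.6, -0.7, -3.2]
grip_width: 17.1
finger_force: 29.8
```

Call:
play_rows(
  rows=[
    [[0,0,-0.05],[0,0,0]],
    [[0,0,-0.05],[0,0,0]],
    [[0,0,0],[0,0,0]],
  ],
)

```text
time: 13.6
tool_pos: [582.4, 237.6, 132.5]
tcp_rot: [3.141, 0.0, -0.252]
contact_force: [0.1, -0.4, -3.3]
grip_width: 17.4
finger_force: 29.8
```

Call:
play_rows(
  rows=[
    [[0,0,-0.05],[0,0,0]],
    [[0,0,-0.04],[0,0,0]],
    [[0,0,0],[0,0,0]],
  ],
)

```text
time: 13.98
tool_pos: [582.4, 237.6, 129.9]
tcp_rot: [3.141, 0.0, -0.252]
contact_force: [-0.9, 0.0, -3.4]
grip_width: 16.7
finger_force: 29.8
```

Call:
play_rows(
  rows=[
    [[0,0,-0.04],[0,0,0]],
    [[0,0,-0.03],[0,0,0]],
    [[0,0,0],[0,0,0]],
  ],
)

```text
time: 14.35
tool_pos: [582.8, 237.8, 129.2]
tcp_rot: [-3.141, -0.001, -0.251]
contact_force: [-1.7, -0.2, 4.7]
grip_width: 17.3
finger_force: 29.8
```

Call:
play_rows(
  rows=[
    [[0,0,0],[0,0,0]],
    [[0,0,0],[0,0,0]],
    [[0,0,0],[0,0,0]],
    [[0,0,0],[0,0,0]],
    [[0,0,0],[0,0,0]],
    [[0,0,0],[0,0,0]],
  ],
  hand=1,
)

```text
time: 15.1
tool_pos: [582.5, 237.7, 127.9]
tcp_rot: [3.141, 0.0, -0.252]
contact_force: [0.5, 0.4, 0.9]
grip_width: 72.6
finger_force: 0.0
```

Call:
play_rows(
  rows=[
    [[0,0,0.4],[0,0,0]],
    [[0,0,0.8],[0,0,0]],
    [[0,0,1],[0,0,0]],
    [[0,-0.3,1],[0,0,0]],
    [[-0.3,-1,1],[0,0,0]],
    [[-0.4,-1,1],[0,0,0]],
    [[-0.4,-1,1],[0,0,0]],
    [[-0.4,-1,0.4],[0,0,0]],
    [[-0.4,-1,0],[0,0,0]],
    [[-0.4,-1,0],[0,0,0]],
    [[-0.4,-1,0],[0,0,0]],
    [[-0.4,-1,0],[0,0,0]],
  ],
)

```text
time: 16.6
tool_pos: [488.9, -12.2, 327.0]
tcp_rot: [3.142, -0.001, -0.251]
contact_force: [0.5, 0.4, -0.4]
grip_width: 92.2
finger_force: 0.0
```

Call:
play_rows(
  rows=[
    [[0,-0.5,0],[0,0,0.7]],
    [[0,0,0],[0,0,0.7]],
    [[0,0,0],[0,0,0.7]],
    [[0,0,0],[0,0,0.7]],
    [[0,0,0],[0,0,0.6]],
    [[0,0,0],[0,0,0]],
    [[0,0,0],[0,0,0]],
  ],
)

```text
time: 17.48
tool_pos: [489.5, -26.3, 326.4]
tcp_rot: [3.141, -0.001, 0.222]
contact_force: [-0.6, 0.1, -0.3]
grip_width: 91.7
finger_force: 0.0
```

Run:
```python
from h import *
b=cam("wrist");save("w3.png",b["img"]);np.savez("w3.npz",**b);print(get_obs()["tool_pos"],get_obs()["tcp_rot"])
for q in "pot mat stand pocket block".split():
    for d in pinpoint(q,"wrist")[:2]: print(q,np.round(d["at"]),round(d["p"],2),np.round(atz(b,d["at"],{"pot":8,"pocket":56,"block":55}.get(q,0))))
```

```text
[489.44765817 -26.34021137 326.29840069] [ 3.14127622e+00 -5.03857058e-04  2.21870586e-01]
pot [53. 94.] 0.92 [580. 240.   8.]
mat [129. 273.] 0.68 [532. -43.   0.]
stand [213.  72.] 0.95 [310. 269.   0.]
stand [120. 269.] 0.61 [543. -34.   0.]
pocket [229.  42.] 0.83 [302. 282.  56.]
pocket [124. 274.] 0.69 [543. -39.  56.]
block [127. 428.] 0.81 [ 587. -255.   55.]
block [34. 33.] 0.68 [584. 293.  55.]
```

View pics/w3.png

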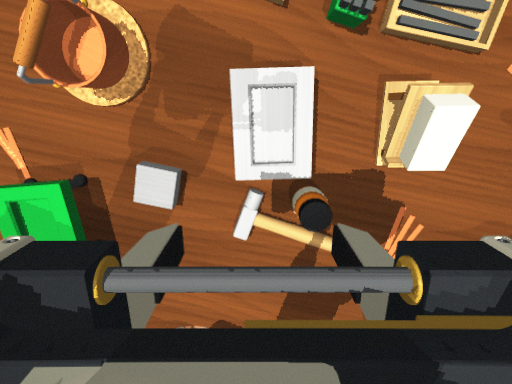

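View 3: the pot stands on the mat at (53,85), the empty stand plate has corners at about (67,230), (66,314), (178,313) and (181,236), its pocket is centred near (124,272), and the block is at (130,440).

Run:
```python
from fit import *
a,b,c=[dict(np.load(f"w{i}.npz")) for i in(1,2,3)]
m=blockmask(c,(75,240),150); m=cv2.morphologyEx(m.astype(np.uint8),cv2.MORPH_CLOSE,np.ones((9,9)))
cn=max(cv2.findContours(m,cv2.RETR_EXTERNAL,2)[0],key=cv2.contourArea); k=np.zeros_like(m);cv2.drawContours(k,[cn],-1,1,-1)
P=lambda p:(R.from_euler("z",p[2],degrees=True).as_matrix(),np.array([p[0],p[1],69]))
print("area",k.sum());print("stand",*fitbox([(c,k)],[540,-37,14],(150,110,1),P,[4,4,5]))
print("stand free dims",*[fitbox([(c,k)],[540,-37,14],(150,110,h),lambda p,h=h:(R.from_euler("z",p[2],degrees=True).as_matrix(),np.array([p[0],p[1],70-h])),[4,4,5]) for h in(8,)])
# pocket corners: dark rim lines
g=cv2.cvtColor(c["img"],cv2.COLOR_RGB2GRAY)
roi=g[60:190,225:320]; dark=((roi<200)&(k[60:190,225:320]>0)).astype(np.uint8)
n,l,s,ce=cv2.connectedComponentsWithStats(cv2.morphologyEx(dark,cv2.MORPH_CLOSE,np.ones((3,3))));print(s[1:][s[1:,4]>60].tolist())
pose=lambda p:(R.from_euler("ZY",[p[3],-25],degrees=True).as_matrix(),np.array(p[:3]))
V=[]
for q,sd in((a,(145,270)),(b,(165,400)),(c,(130,440))): V.append((q,blockmask(q,sd,150)))
for vs in(V,V[1:],V[::2]): print("block",*fitbox(vs,[586,-253,56,13],(100,54,36),pose,[5,5,5,5]))
im=c["img"].copy()
S=fitbox([(c,k)],[540,-37,14],(150,110,1),P,[4,4,5])[0]; Rm,t=P(S)
for L,W,z in((150,110,70),(111,65,70),(105,59,56)):
    q=np.array([[x*L/2,y*W/2,0] for x,y in((1,1),(1,-1),(-1,-1),(-1,1))])@Rm.T+[S[0],S[1],z]; cv2.polylines(im,[np.round(proj(c,q)*16).astype(np.int32)],True,(255,0,0),1,cv2.LINE_AA,4)
B=fitbox(V,[586,-253,56,13],(100,54,36),pose,[5,5,5,5])[0];Rb,tb=pose(B)
for z in(0,36):
    q=np.array([[x*50,y*27,z] for x,y in((1,1),(1,-1),(-1,-1),(-1,1))])@Rb.T+tb; cv2.polylines(im,[np.round(proj(c,q)*16).astype(np.int32)],True,(0,0,255),1,cv2.LINE_AA,4)
save("w3f.png",cv2.resize(im[55:195,220:490],(800,415),interpolation=cv2.INTER_NEAREST))
```

```text
area 8925
stand [540.12868298 -36.60322717  14.35966703] 245.9843137254902
stand free dims (array([540.12868298, -36.60322717,  14.35966703]), np.float64(245.9843137254902))
[[23, 23, 49, 83, 726], [35, 112, 36, 8, 177]]
block [ 585.99412659 -254.81244786   54.43157473   13.19184355] 798.2980392156862
block [ 587.38653838 -264.39832107   41.1920567    13.43337433] 296.3686274509804
block [ 585.46815992 -254.37512184   55.14759114   13.12618636] 509.9294117647059
```

View pics/w3f.png

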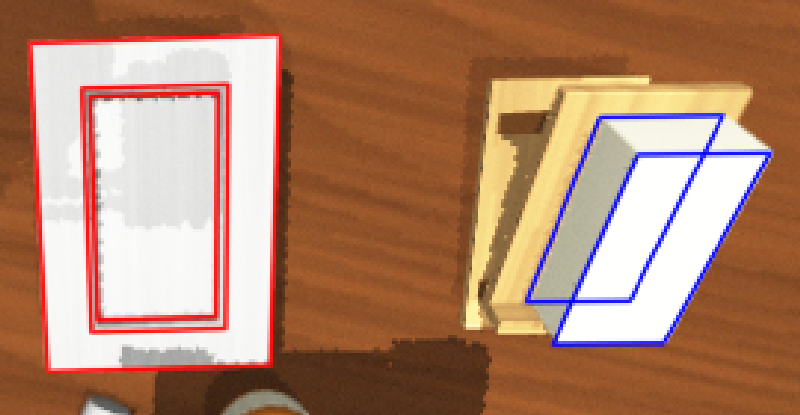

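The red overlay fits the stand and its pocket, and the blue one fits the block top face (crop 660,250) and its base. I tilt the tool 25° to match the block and move above it.

Call:
play_rows(
  rows=[
    [[0.15,-0.7,0],[0.1,-0.45,0.05]],
    [[0.15,-0.9,0],[0.1,-0.45,0]],
    [[0.15,-0.9,0],[0.1,-0.45,0]],
    [[0.15,-0.9,-0.2],[0.1,-0.45,0]],
    [[0.15,-0.9,-0.4],[0.1,-0.45,0]],
    [[0.15,-0.9,-0.6],[0.1,-0.45,0]],
    [[0.15,-0.9,-0.8],[0.1,-0.35,0]],
    [[0.15,-0.8,-0.8],[0,0,0]],
    [[0.15,-0.7,-0.8],[0,0,0]],
    [[0.15,-0.4,-0.8],[0,0,0]],
    [[0,0,-0.6],[0,0,0]],
    [[0,0,0],[0,0,0]],
  ],
)

```text
time: 19.27
tool_pos: [533.8, -265.9, 174.4]
tcp_rot: [-3.14, -0.435, 0.228]
contact_force: [-0.3, 0.3, -0.4]
grip_width: 91.9
finger_force: 0.0
```

Call:
play_rows(
  rows=[
    [[0,0,0],[0,0,0]],
    [[0,0,0],[0,0,0]],
  ],
)

```text
time: 19.52
tool_pos: [534.8, -266.5, 177.1]
tcp_rot: [3.138, -0.438, 0.231]
contact_force: [-0.1, -0.1, -0.4]
grip_width: 91.9
finger_force: 0.0
```

Run:
```python
from h import *
o=get_obs();T=R.from_euler("xyz",o["tcp_rot"]);p=np.array(o["tool_pos"]);print(p)
B=R.from_euler("ZY",[13.1,-25],degrees=True)
G=np.array([586,-254.5,54.8])+B.apply([0,0,32.5]);print("to go units",((G-p)/30).round(2),"in block frame",B.inv().apply(p-G).round(1))
D=B*R.from_euler("x",180,degrees=True)
print("turn units",(np.degrees((D*T.inv()).as_rotvec())/8).round(2))
```

```text
[ 534.84446795 -266.52264468  177.09999908]
to go units [ 1.26  0.3  -3.09] in block frame [ 4.100e+00 -1.000e-01  1.005e+02]
turn units [ 0.02  0.02 -0.01]
```

Call:
play_rows(
  rows=[
    [[0.25,0.06,-0.6],[0,0,0]],
    [[0.3,0.07,-0.8],[0,0,0]],
    [[0.3,0.07,-0.7],[0,0,0]],
    [[0.21,0.05,-0.5],[0,0,0]],
    [[0.12,0.03,-0.3],[0,0,0]],
    [[0.08,0.02,-0.19],[0,0,0]],
    [[0,0,0],[0,0,0]],
    [[0,0,0],[0,0,0]],
  ],
)

```text
time: 20.52
tool_pos: [572.4, -257.6, 83.8]
tcp_rot: [3.139, -0.437, 0.23]
contact_force: [0.9, -1.1, -0.2]
grip_width: 91.5
finger_force: 0.0
```

Run:
```python
from h import *
b=cam("side");o=get_obs();print(o["tool_pos"],o["tcp_rot"],o["contact_force"])
save("s4.png",cv2.resize(b["img"][215:305,235:355],(800,600),interpolation=3))
```

```text
[ 572.39231169 -257.64664181   83.84638955] [ 3.13877816 -0.43751205  0.23024021] [-0.16216265 -0.24724447  0.18903701]
```

View pics/s4.png

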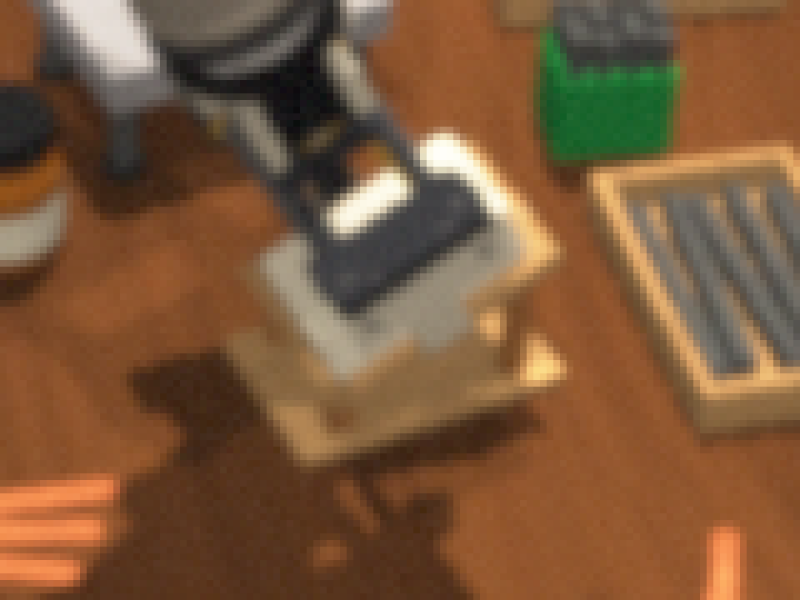

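The side crop shows the finger (330-490, 190-310) alongside the middle of the block, clear of the rack. I close the gripper.

Call:
play_rows(
  rows=[
    [[0,0,0],[0,0,0]],
    [[0,0,0],[0,0,0]],
    [[0,0,0],[0,0,0]],
    [[0,0,0],[0,0,0]],
    [[0,0,0],[0,0,0]],
    [[0,0,0],[0,0,0]],
  ],
  hand=-1,
)

```text
time: 21.32
tool_pos: [572.2, -257.3, 83.2]
tcp_rot: [3.14, -0.437, 0.23]
contact_force: [-0.2, 0.7, 0.6]
grip_width: 53.9
finger_force: 30.0
```

Call:
play_rows(
  rows=[
    [[-0.03,0,0.2],[0,0,0]],
    [[-0.05,0,0.4],[0,0,0]],
    [[0,0,0.5],[0,0,0]],
    [[0,0,0.5],[0,0,0]],
    [[0,0,0.5],[0,0,0]],
    [[0,0,0.4],[0,0,0]],
    [[0,0,0.2],[0,0,0]],
    [[0,0,0],[0,0,0]],
    [[0,0,0],[0,0,0]],
  ],
)

```text
time: 22.45
tool_pos: [569.6, -257.1, 163.6]
tcp_rot: [3.141, -0.436, 0.23]
contact_force: [0.1, 0.8, -2.9]
grip_width: 53.9
finger_force: 30.0
```

Call:
play_rows(
  rows=[
    [[-0.05,0.3,0],[-0.1,0.4,0]],
    [[-0.1,0.6,0],[-0.1,0.45,0]],
    [[-0.1,0.8,0],[-0.1,0.45,0]],
    [[-0.1,0.9,0],[-0.1,0.45,0]],
    [[-0.1,0.9,0],[-0.1,0.45,0.15]],
    [[-0.1,0.9,0],[-0.1,0.45,0]],
    [[-0.1,0.9,0],[-0.1,0.4,0]],
    [[-0.1,0.8,0],[0,0,0]],
    [[-0.1,0.6,0],[0,0,0]],
    [[-0.1,0.4,0],[0,0,0]],
    [[-0.04,0.25,0],[0,0,0]],
    [[0,0,0],[0,0,0]],
  ],
)

```text
time: 23.95
tool_pos: [540.2, -36.8, 164.3]
tcp_rot: [-3.139, -0.0, 0.251]
contact_force: [-0.4, -0.2, -2.6]
grip_width: 53.4
finger_force: 30.0
```

Call:
play_rows(
  rows=[
    [[0,0,0],[0,0,0]],
    [[0,0,0],[0,0,0]],
  ],
)

```text
time: 24.2
tool_pos: [540.3, -37.4, 164.2]
tcp_rot: [-3.139, -0.0, 0.25]
contact_force: [-0.2, 0.9, -2.9]
grip_width: 53.8
finger_force: 30.0
```

Run:
```python
from h import *
o=get_obs();T=R.from_euler("xyz",o["tcp_rot"]);p=np.array(o["tool_pos"]);print(p,np.degrees(o["tcp_rot"]))
D=R.from_euler("ZX",[14.36,180],degrees=True)
print("turn",(np.degrees((D*T.inv()).as_rotvec())/8).round(3),"go",((np.array([540.1,-36.6,108.5])-p)/30).round(2))
w=cam("wrist");np.savez("w5.npz",**w);save("w5.png",w["img"])
print([(d["at"],d["p"]) for d in pinpoint("block","wrist")[:2]])
```

```text
[540.26751158 -37.38991631 164.23921041] [-1.79823945e+02 -7.11393579e-03  1.43007034e+01]
turn [-0.022 -0.005  0.007] go [-0.01  0.03 -1.86]
[([225.8, 254.2], 0.64)]
```

View pics/w5.png

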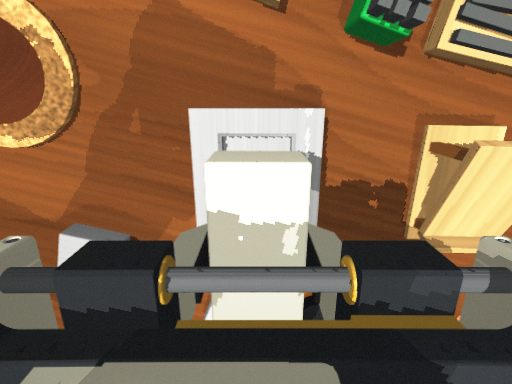

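View 5: the held block (150-320, 207-310) sits level and square over the stand, with the pocket rim visible ahead at (133-150, 218-295). That was my 11th picture, one over the limit of 10, so I use numbers only from here. I work out the block's offset in the grip from its front edge.

Run:
```python
from h import *
w=dict(np.load("w5.npz"));g=cv2.cvtColor(w["img"],cv2.COLOR_RGB2GRAY).astype(int)
for col in(235,258,285): print(col,[int(v) for v in g[144:172,col-3:col+4].mean(1)])
print("r190",g[190,198:218].tolist(),g[190,300:320].tolist())
yaw=R.from_euler("z",14.30,degrees=True);p=np.array([540.27,-37.39,164.24])
for rc,z in(((160,210),167.7),((160,309),167.7),((161.5,258),167.7),((151,258),131.7),((152,213),131.7),((152,306),131.7),((190,206.5),167.7),((190,310),167.7)):
    print(rc,yaw.inv().apply(atz(w,rc,z)-p).round(1))
```

```text
235 [236, 235, 236, 236, 236, 236, 219, 193, 186, 187, 187, 188, 189, 189, 191, 192, 192, 212, 247, 254, 255, 255, 255, 255, 255, 255, 255, 255]
258 [233, 233, 232, 232, 233, 232, 219, 195, 185, 186, 188, 188, 190, 189, 191, 192, 192, 198, 243, 253, 255, 255, 255, 255, 255, 255, 255, 255]
285 [231, 231, 230, 230, 231, 231, 221, 195, 186, 185, 186, 188, 189, 189, 190, 191, 192, 202, 243, 253, 255, 255, 255, 255, 255, 255, 255, 255]
r190 [235, 235, 235, 234, 232, 231, 227, 241, 255, 255, 255, 255, 255, 255, 255, 255, 255, 255, 255, 255] [255, 255, 255, 255, 255, 255, 255, 255, 253, 244, 181, 173, 157, 157, 157, 154, 130, 124, 116, 94]
(160, 210) [52.5 23.8  3.5]
(160, 309) [ 52.5 -26.2   3.5]
(161.5, 258) [51.7 -0.4  3.5]
(151, 258) [ 50.9  -0.4 -32.5]
(152, 213) [ 50.3  27.9 -32.5]
(152, 306) [ 50.3 -30.6 -32.5]
(190, 206.5) [36.6 26.5  3.5]
(190, 310) [ 36.6 -27.6   3.5]
```

Call:
play_rows(
  rows=[
    [[-0.05,0.03,-0.3],[-0.02,0,0]],
    [[0,0,-0.5],[0,0,0]],
    [[0,0,-0.5],[0,0,0]],
    [[0,0,-0.4],[0,0,0]],
    [[0,0,-0.1],[0,0,0]],
    [[0,0,0],[0,0,0]],
    [[0,0,0],[0,0,0]],
    [[0,0,0],[0,0,0]],
  ],
)

```text
time: 25.3
tool_pos: [538.9, -36.0, 110.7]
tcp_rot: [-3.142, -0.0, 0.25]
contact_force: [0.3, 0.1, -3.1]
grip_width: 53.7
finger_force: 30.0
```

Run:
```python
from h import *
P=[];
for i in range(3):
    w=cam("wrist");o=get_obs();P.append(o["tool_pos"])
p=np.mean(P,0);print(np.round(P,1).tolist(),np.degrees(o["tcp_rot"]).round(2),np.round(o["contact_force"],1))
g=cv2.cvtColor(w["img"],cv2.COLOR_RGB2GRAY).astype(int)
for col in(225,245,270,290): print(col,[int(v) for v in g[100:172,col-2:col+3].mean(1)])
yaw=R.from_euler("z",14.36,degrees=True).as_matrix()
q=lambda s,L,W,z:np.array([s[0],s[1],z])+np.array([[x*L/2,y*W/2,0] for x,y in((1,1),(1,-1))])@yaw.T
S=(540.13,-36.6)
for n,X in(("plate",q(S,150,110,70)),("bevel",q(S,111,65,70)),("floor",q(S,105,59,56)),("blk bot",q(p[:2],102.4,54,p[2]-32.5)),("blk top",q(p[:2],102.4,54,p[2]+3.5))): print(n,proj(w,X).round(1).tolist())
```

```text
[[538.9, -36.0, 110.7], [538.8, -36.0, 110.6], [538.8, -36.0, 110.5]] [-1.7998e+02  1.0000e-02  1.4340e+01] [ 0.3  0.1 -2.6]
225 [88, 86, 88, 90, 87, 89, 86, 87, 133, 220, 235, 235, 235, 235, 235, 236, 236, 235, 235, 235, 235, 235, 236, 235, 235, 235, 235, 235, 235, 235, 234, 234, 234, 234, 235, 234, 234, 234, 234, 234, 214, 185, 180, 183, 169, 214, 235, 236, 237, 236, 221, 193, 188, 189, 189, 188, 191, 193, 193, 194, 194, 214, 248, 254, 255, 255, 255, 255, 255, 255, 255, 255]
245 [85, 85, 87, 88, 89, 87, 87, 90, 134, 220, 236, 236, 235, 235, 236, 236, 235, 236, 236, 236, 236, 236, 236, 236, 236, 235, 235, 235, 234, 234, 234, 235, 235, 235, 233, 234, 234, 234, 234, 234, 219, 192, 190, 192, 174, 213, 235, 235, 236, 236, 219, 191, 187, 188, 189, 189, 190, 191, 193, 192, 194, 212, 246, 254, 255, 255, 255, 255, 255, 255, 255, 255]
270 [81, 81, 83, 82, 85, 82, 83, 83, 132, 217, 234, 235, 235, 234, 234, 234, 234, 235, 234, 234, 234, 234, 234, 234, 234, 233, 234, 234, 234, 233, 233, 233, 234, 234, 233, 233, 233, 233, 233, 233, 219, 198, 196, 198, 172, 138, 193, 227, 231, 231, 210, 189, 187, 189, 189, 188, 191, 192, 192, 193, 194, 206, 244, 254, 255, 255, 255, 255, 255, 255, 255, 255]
290 [81, 82, 82, 83, 84, 82, 81, 81, 131, 215, 232, 232, 232, 232, 232, 233, 232, 233, 233, 233, 233, 233, 233, 233, 232, 233, 233, 233, 233, 234, 233, 233, 233, 233, 233, 233, 233, 233, 232, 232, 223, 208, 207, 210, 197, 189, 219, 229, 229, 229, 218, 195, 187, 188, 187, 188, 190, 192, 192, 193, 194, 204, 244, 253, 255, 255, 255, 255, 255, 255, 255, 255]
plate [[170.9, 108.8], [346.3, 108.7]]
bevel [[208.5, 140.2], [308.7, 140.1]]
floor [[216.3, 141.8], [300.7, 141.8]]
blk bot [[214.1, 150.6], [300.2, 150.5]]
blk top [[203.9, 162.5], [310.5, 162.5]]
```

The predicted edges match the picture within 1 px. I lower the block into the pocket.

Call:
play_rows(
  rows=[
    [[0,-0.01,-0.15],[0,0,0]],
    [[0,0,-0.15],[0,0,0]],
    [[0,0,-0.1],[0,0,0]],
    [[0,0,-0.08],[0,0,0]],
    [[0,0,-0.06],[0,0,0]],
    [[0,0,0],[0,0,0]],
    [[0,0,0],[0,0,0]],
  ],
)

```text
time: 26.32
tool_pos: [538.7, -36.3, 94.1]
tcp_rot: [-3.141, 0.0, 0.25]
contact_force: [-1.2, 0.4, -2.8]
grip_width: 53.7
finger_force: 30.0
```

Call:
play_rows(
  rows=[
    [[0,0,-0.05],[0,0,0]],
    [[0,0,-0.05],[0,0,0]],
    [[0,0,-0.04],[0,0,0]],
    [[0,0,0],[0,0,0]],
    [[0,0,0],[0,0,0]],
  ],
)

```text
time: 26.95
tool_pos: [538.7, -36.3, 89.9]
tcp_rot: [-3.141, 0.001, 0.25]
contact_force: [0.0, -0.1, -2.5]
grip_width: 53.8
finger_force: 30.0
```

Call:
play_rows(
  rows=[
    [[0,0,-0.03],[0,0,0]],
    [[0,0,-0.03],[0,0,0]],
    [[0,0,0],[0,0,0]],
    [[0,0,0],[0,0,0]],
  ],
)

```text
time: 27.45
tool_pos: [538.7, -36.2, 88.0]
tcp_rot: [-3.141, 0.001, 0.25]
contact_force: [0.1, 0.3, -2.5]
grip_width: 53.6
finger_force: 30.0
```

Call:
play_rows(
  rows=[
    [[0,0,-0.03],[0,0,0]],
    [[0,0,-0.03],[0,0,0]],
    [[0,0,0],[0,0,0]],
    [[0,0,0],[0,0,0]],
  ],
)

```text
time: 27.95
tool_pos: [538.7, -36.3, 86.2]
tcp_rot: [-3.141, 0.001, 0.25]
contact_force: [0.7, -0.6, -2.6]
grip_width: 53.5
finger_force: 30.0
```

Call:
play_rows(
  rows=[
    [[0,0,-0.03],[0,0,0]],
    [[0,0,0],[0,0,0]],
    [[0,0,0],[0,0,0]],
  ],
)

```text
time: 28.32
tool_pos: [538.7, -36.3, 85.3]
tcp_rot: [-3.141, 0.001, 0.25]
contact_force: [0.0, 0.2, -2.9]
grip_width: 53.8
finger_force: 30.0
```

Run:
```python
from h import *
w=cam("wrist");o=get_obs();p=np.array(o["tool_pos"]);print(p,np.round(o["contact_force"],1))
g=cv2.cvtColor(w["img"],cv2.COLOR_RGB2GRAY).astype(int)
for col in(235,258,285): print(col,[int(v) for v in g[130:172,col-2:col+3].mean(1)])
for r in(180,195,210): print(r,g[r,192:216].tolist(),g[r,298:322].tolist())
yaw=R.from_euler("z",14.36,degrees=True).as_matrix()
for dz in(0,2,4,6,8):
  X=p+np.array([[51.2,26.5,dz],[51.2,-27.5,dz],[36.6,26.5,dz],[36.6,-27.5,dz]])@yaw.T
  print(dz,proj(w,X).round(1).tolist())
S=np.array([540.13,-36.6,0])
for n,x,z in(("bevel",55.5,70),("floorF",52.5,56),("plate",75,70)): print(n,proj(w,S+[0,0,z]+yaw@[x,0,0]).round(1))
```

```text
[538.67103605 -36.23770938  85.3514732 ] [-0.  -0.1 -2.3]
235 [237, 236, 236, 236, 236, 235, 235, 236, 235, 236, 235, 235, 235, 235, 235, 230, 207, 186, 189, 193, 186, 185, 188, 190, 189, 189, 190, 190, 191, 192, 194, 212, 246, 254, 255, 255, 255, 255, 255, 255, 255, 255]
258 [237, 237, 236, 236, 236, 236, 236, 236, 236, 236, 236, 235, 235, 236, 235, 236, 217, 194, 195, 196, 178, 172, 183, 188, 189, 189, 190, 190, 193, 194, 194, 205, 245, 253, 255, 255, 255, 255, 255, 255, 255, 255]
285 [233, 233, 232, 233, 232, 232, 233, 233, 232, 233, 232, 233, 231, 232, 231, 232, 216, 199, 201, 204, 197, 189, 185, 186, 187, 189, 190, 189, 191, 192, 194, 204, 243, 253, 255, 255, 255, 255, 255, 255, 255, 255]
180 [232, 232, 234, 233, 234, 235, 236, 238, 236, 233, 214, 169, 221, 253, 255, 255, 255, 255, 255, 255, 255, 255, 255, 255] [255, 255, 255, 255, 255, 255, 255, 255, 255, 255, 255, 252, 238, 111, 106, 108, 110, 155, 230, 229, 231, 230, 229, 234]
195 [233, 233, 232, 232, 234, 234, 234, 236, 238, 236, 232, 214, 170, 229, 255, 255, 255, 255, 255, 255, 255, 255, 255, 255] [255, 255, 255, 255, 255, 255, 255, 255, 255, 255, 252, 241, 116, 110, 108, 138, 204, 228, 228, 229, 229, 232, 232, 233]
210 [234, 233, 233, 224, 169, 121, 121, 125, 127, 124, 120, 124, 117, 115, 144, 185, 221, 248, 249, 248, 253, 255, 255, 255] [255, 255, 255, 255, 255, 255, 255, 255, 255, 253, 241, 125, 108, 111, 153, 228, 230, 229, 230, 230, 231, 234, 234, 233]
0 [[206.0, 161.1], [310.2, 161.1], [207.5, 188.1], [308.7, 188.0]]
2 [[205.3, 161.9], [310.9, 161.9], [206.8, 189.2], [309.3, 189.1]]
4 [[204.6, 162.7], [311.6, 162.7], [206.2, 190.3], [310.0, 190.3]]
6 [[203.9, 163.6], [312.3, 163.5], [205.5, 191.5], [310.7, 191.4]]
8 [[203.2, 164.5], [313.1, 164.4], [204.8, 192.7], [311.4, 192.6]]
bevel [[258.4 145.7]]
floorF [[258.3 147.2]]
plate [[258.4 109.8]]
```

Call:
play_rows(
  rows=[
    [[0,0,-0.02],[0,0,0]],
    [[0,0,0],[0,0,0]],
    [[0,0,-0.02],[0,0,0]],
    [[0,0,0],[0,0,0]],
    [[0,0,0],[0,0,0]],
  ],
)

```text
time: 29.0
tool_pos: [538.7, -36.2, 85.2]
tcp_rot: [-3.141, 0.0, 0.25]
contact_force: [-4.5, -0.0, 9.1]
grip_width: 53.6
finger_force: 30.0
```

Call:
play_rows(
  rows=[
    [[0,0,0.02],[0,0,0]],
    [[0,0,0],[0,0,0]],
    [[0,0,0],[0,0,0]],
    [[0,0,0],[0,0,0]],
    [[0,0,0],[0,0,0]],
    [[0,0,0],[0,0,0]],
  ],
  hand=1,
)

```text
time: 29.75
tool_pos: [538.6, -36.3, 84.7]
tcp_rot: [-3.141, 0.001, 0.25]
contact_force: [0.6, 0.1, -0.6]
grip_width: 91.8
finger_force: 0.0
```

Call:
play_rows(
  rows=[
    [[0,0,0.1],[0,0,0]],
    [[0,0,0.4],[0,0,0]],
    [[0,0,0.8],[0,0,0]],
    [[0,0,1],[0,0,0]],
    [[-0.3,0,1],[0,0,0]],
    [[-0.4,0,1],[0,0,0]],
    [[-0.4,0.3,1],[0,0,0]],
    [[-0.4,0.2,1],[0,0,0]],
    [[-0.2,0,1],[0,0,0]],
    [[0,0,0.8],[0,0,0]],
    [[0,0,0],[0,0,0]],
    [[0,0,0],[0,0,0]],
  ],
)

```text
time: 31.25
tool_pos: [487.2, -21.2, 327.2]
tcp_rot: [-3.141, 0.002, 0.25]
contact_force: [0.1, -0.2, 0.3]
grip_width: 91.6
finger_force: 0.0
```

Run:
```python
from fit import *
w=cam("wrist");save("w9.png",w["img"]);print(get_obs()["tool_pos"])
for q in("pot","mat","block"):print(q,[(d["at"],round(d["p"],2),atz(w,d["at"],{"pot":8,"block":56}.get(q,0)).round()) for d in pinpoint(q,"wrist")[:2]])
g=cv2.cvtColor(w["img"],cv2.COLOR_RGB2GRAY).astype(int)
yaw=R.from_euler("z",14.36,degrees=True).as_matrix();S=np.array([540.13,-36.6,0])
c=proj(w,S+[0,0,92])[0];print(c)
m=(g>246).astype(np.uint8);n,l=cv2.connectedComponents(m);k=l==l[int(c[1]),int(c[0])]
ys,xs=np.nonzero(k);print(k.sum(),ys.min(),ys.max(),xs.min(),xs.max())
for z in(90,92,94,98):
  f=lambda p,z=z:(R.from_euler("z",p[2],degrees=True).as_matrix(),np.array([p[0],p[1],z-.5]))
  x,v=fitbox([(w,k)],[540,-37,14],(100,54,.5),f,[3,3,4]);print("top z",z,x.round(1),round(v))
```

```text
[487.16569948 -21.1626324  326.79857474]
pot []
mat []
block [([122.3, 275.5], 0.67, array([543., -34.,  56.]))]
[278.66482242 127.18255034]
3160 86 163 258 300
top z 90 [540.9 -36.2  13.6] 203
top z 92 [540.7 -35.8  14.7] 237
top z 94 [540.7 -36.4  13.7] 267
top z 98 [540.2 -35.7  14.9] 336
```

Run:
```python
from h import *
a=cam("scene");b=cam("side")
A=pinpoint("pot","scene");B=pinpoint("pot","side");print([(tri([(a,i["at"]),(b,j["at"])])) for i in A[:2] for j in B[:2]])
A=pinpoint("pot_grip","scene");B=pinpoint("pot_grip","side");print([(tri([(a,i["at"]),(b,j["at"])])) for i in A[:2] for j in B[:2]])
A=pinpoint("block","scene");B=pinpoint("block","side");print([(tri([(a,i["at"]),(b,j["at"])])) for i in A[:2] for j in B[:2]])
```

```text
[(array([585.32869267, 242.06640647,   1.55722685]), [0.7, 0.7]), (array([ 562.72567427,  220.21059938, -115.39319413]), [24.0, 24.0])]
[]
[(array([543.8982932 , -28.68322524,  59.73304638]), [5.7, 5.7])]
```

The pot is on the mat, about 5 mm off its centre, and the block is seated in the pocket. I hand the job in.

```bash
python3 -c "
from h import *
print(bot.close_job())"
```

```text
the job is handed in; nothing more can be done
None
```

I handed the job in with the pot standing on the cork mat, about 5 mm off its centre, and the block lying flat in the stand's pocket; no verdict was shown, and I viewed 11 pictures, one over the limit of 10.

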